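# Set a feeding tube in its boom and draw the boom out over the tank

## Robot

A 6-joint arm with a two-finger parallel gripper is mounted at the origin on the work surface. World frame = base frame: x ahead of the robot, y to its left, z up, the work surface at z = 0. Lengths are in m, angles in degrees, forces in N, time in s.
With the tool pointing down it reaches from about 0.375 to 0.9 m from the base axis. Payload 3.1 kg.
Tool frame: the origin (TCP) lies where the fingers leave the gripper's body, on its centre line; the fingertips stand 70 mm ahead of it and the grasp point (between the pads) lies 51 mm ahead of it; z points along the fingers, y is the line along which they close (so a half turn about z gives the same grasp; the last joint's range is limited). The gripper opens to 87 mm and grips with 3 to 60 N. Pads are 19 mm wide; open, the fingers measure 117 mm over their backs; the gripper's body (75 mm by 190 mm) begins 51 mm behind the grasp point.
Start: joints at [-82.535, 30.224, 82.088, -0, 67.689, -10.227], TCP at [0.19, -0.595, 0.292] pointing down, gripper open.
Joint ranges: [-176.69, 176.69], [-43.24, 126.21], [12.49, 139.97], [-82, 262], [0, 151.66], [-163.58, 163.58]. Speed limits (degrees/s): [159.86, 159.86, 180, 180, 180, 180].

## Interface

Orientations are given as a 3x3 rotation matrix whose columns are the frame's x, y, z axes.
In Python, from rig import readout, capture, calibration, bot, look_for gives the robot as it stands. The module is installed in compiled form; this text tells all that it offers.
- The arm moves only by the shell command python3 -m pendant 'ROWS'. ROWS is JSON, a list of rows, each a list of 7 numbers: the shift along the tool's x, y, z normalised to -1 to 1, where 1 is 200 mm, then the turn, a rotation vector about the tool's x, y, z normalised to -1 to 1, where 1 is 180 degrees, then the closure, from -1 (fully open) to 1 (shut). In form: [[dx, dy, dz, ax, ay, az, grip], ...]. A call has 1 to 8 rows; each row is the pose to reach, as a shift and turn from the pose commanded when the call began, along the tool's axes at that moment, turning the shorter way round; what a row does not reach only later rows make up. A row lasts 1/10 s, in which the tool goes at most 50 mm and 8.59 degrees, less where a joint would pass 70% of its speed; a pose out of reach is approached as far as the arm can. A call with a number of a shift or a turn outside -1 to 1 is refused whole. A call with a gripper value outside its range is refused whole. The fingers move at their own pace and stop on an object; the grip force is fixed at half the most. Time passes only in rows, so rows that repeat a pose let the fingers close. It gives the time, the measured TCP pose, the force, the opening and the grip force at its end, in the units of the state.
- readout.read_state(): the state, without advancing time (a new reading comes with each control period).
- capture(name): name is "side" or "top" or "wrist"; returns (picture, depth): 420x560x3 uint8, red, green, blue; 420x560 float32, m along the optical axis (not along the pixel's ray), 0 where there is no reading.
- calibration(name): a dict with "mtx" (3x3 intrinsics, pixels), "T" (4x4, takes a point from camera to world coordinates); the wrist camera has in their place "mount" (4x4, takes a point from camera to tool coordinates, whose origin is the TCP and whose axes are the flange's). Camera axes: x right, y down, z forward; pixel columns grow to the right and rows downward; lengths in m; the calibration is good to about 2 mm. A picture is of the moment at which its call begins: read the wrist's pose just before it. calibration takes no time and is no camera call.
- bot.hand_in(): hands the job in; it is judged then, once.
Trained networks look in the newest picture that a camera, given by its name, has taken for a name from the list of things; names that differ only in an ending like _2 or _b are one class to them, and where a whole thing is asked for, a point or a joint stands for the part that bears it (a point fixed in the world has none). Each returns a list of dicts, best first, with "conf" (0 to 1); they miss things now and then, are a little off and sometimes report something else, mostly with a low value. They report only what shows in the picture. A call takes as long as a camera call. They do not tell look-alikes from the thing itself.
- look_for(thing, camera): "extent" ([left, top, right, bottom] in pixels, round what is visible of it).
The state is a dict: "time_s": time; "joint_positions": joint angles; "qvel": joint speeds; "tau": joint torques, N m; "position": TCP position; "tcp_rot": TCP orientation; "force": force on the tool from outside, world axes, zero at the start; "moment": the same for the moment, N m; "opening": opening from 0.0 (shut) to 1.0 (fully open); "grasp_force": force on a finger pad.
Only numpy, scipy, OpenCV 4.12 (cv2) and the standard library are available. Lean on these libraries where they do the work, as an engineer would, in place of code of your own. Each camera call takes 0.05 s, during which the arm holds its last target. There are 200 camera calls.

## Task

Stand the clear acrylic feeding tube upright in the ring at the end of the feeding boom so that its collar rests on the ring, and let go of it. Then pinch the boom's grip block so that its lock button is squeezed right in, draw the arm out over the tank until the pointer stands at the 10 cm mark (the third long line, counting the zero line as the first), and finish there: keep holding the block with the button squeezed in, so that I can still trim the distance while I feed. Leave the other things on the ledge where they stand.

Things in the scene. Friction and masses are not known exactly. Their poses are not given: they have to be found in the camera images.
- tube_mid (a point): centre, half-way up, of the loose clear acrylic feeding tube, which stands upright in the row of containers: 36 mm diameter, 125 mm long, z along it, up. A white collar (54 mm diameter) spans 62 to 70 mm above its lower end; grip the plain tube above the collar, about 37 mm above this point. The bevelled lower end (31 mm) goes into the ring. 50 to 100 g
- tube_collar (a point): centre of the underside of the tube's collar, on the tube's axis, 0.5 mm below tube_mid; z along the tube, up
- ring_seat (a point): centre of the top face, 113 mm above the ledge, of the black ring at the end of the boom's arm: 58 mm outside, 42 mm bore, 14 mm thick, open below; moves with the arm, which the lock keeps still. The tube goes in from above until tube_collar lies here. x points along the boom, out over the tank; z up
- head_grip (a point): where to pinch the black grip block on top of the boom (36 mm along it, 28 across, 52 high), 150 mm above the ledge, midway between its plain side and the squeezed button; fixed to the arm, 205 mm behind the ring. x: way the arm extends. Pinch from above along y: 37 mm wide, 32 with the button in (on the -y side). Fingertips stay above the channel, scale and pointer (120 mm above the ledge)
- lock_button (a joint): travel of the grey lock button (22 mm along the boom, 24 mm high, on the grip block's -y side, centre 148 mm above the ledge): 0 out (locked), 0.005 m squeezed right in; frees the arm beyond 0.003. Moves from 5 N, right in at 8 N; a pinch of 20 N or more does it. While it is out, pins lock the arm in notches 10 mm apart (at the scale lines, 0.5 mm play); let go, it locks again at the next
- slide (a joint): how far the arm is drawn out, m: 0 with the pointer at the zero line (arm fully in, where it starts), 0.100 with the pointer at the 10 cm mark, stop at 0.125. With the button in, it slides with about 1 to 2 N of friction.
- pointer (a point): tip of the pointer on the arm, just above the scale strip, on the -y side of the channel; 28 mm ahead of the block's centre along the boom
- mark_10cm (a point): the 10 cm mark: third long line of the scale on the bright strip along the -y side of the channel's top (long lines at 0, 5, 10 cm, short ones every 1 cm up to 12 cm; 0 nearest the channel's rear end); fixed
- boom: the fixed boom stand: grey foot 130 x 100 mm screwed to the ledge, post, and a level aluminium channel 200 mm long and 28 mm wide, top 117 mm above the ledge. Origin on the ledge under the channel's middle; x along the boom, towards the tank
- tank: the fish tank let in beside the ledge on the robot's left, rim 30 mm above the ledge; fixed. Its near rim lies 0.225 m to the left of the robot's centre line. Origin at the tank's middle, at ledge height
- jar: capped amber glass jar, 60 mm diameter, 95 mm high, upright; origin under its centre. Leave alone
- tub: white plastic feed tub with wider lid, 68 mm diameter, 82 mm high; origin under its centre. Leave alone
- feeder: grey automatic feeder with a drum, 75 x 125 mm, 86 mm high; origin under its centre, long along y. Leave alone
- scoop: blue plastic scoop lying on the ledge, cup 38 mm wide and 24 mm high with a handle 95 mm long towards its -x; origin under the cup. Leave alone
- tweezers: steel tweezers 186 mm long lying along their x, 24 mm wide, 6 mm high; origin under their middle. Leave alone
- magnet: black algae magnet, 75 x 45 mm, 48 mm high; origin under its centre. Leave alone
- dropper: small white dropper bottle, 32 mm diameter, 75 mm high; origin under its centre. Leave alone
Not all that is in view belongs to the job. What is shaped like the part that bears tube_mid but green is not meant.

How it is judged:
By the outcome, as a careful person would: the job done as asked, in the order asked, and still so for the second after the job is handed in, while the arm keeps its last pose, push and grip.
It also fails if it takes over 58 s, if anything falls off the work surface, if the arm or the gripper's body presses on something with over 40 N, if the wrist force passes 120 N, or if a joint passes its speed limit or range.

## Working session

There is one attempt and no reset: what is moved stays moved. The work goes in short steps, Python scripts to look and compute and a shell command to move; the robot and the scene stay as the last step left them, time stands still between calls to the robot, and variables do not carry over. Pictures are saved under pics/ and viewed, at most 10 in all, crops included, and the job is handed in when it is done.

```bash
mkdir -p pics
cat > h.py <<'E'
import numpy as np, cv2
from rig import readout, capture, calibration, bot, look_for
def cam(name):
    c=calibration(name)
    if 'T' in c: T=np.array(c['T'])
    else:
        s=readout.read_state(); W=np.eye(4); W[:3,:3]=s['tcp_rot']; W[:3,3]=s['position']; T=W@np.array(c['mount'])
    return np.array(c['mtx']),T
def shot(name,png=None):
    K,T=cam(name); im,d=capture(name)
    if png: cv2.imwrite('pics/'+png,im[:,:,::-1])
    return im,d,K,T
def ray(K,T,u,v):
    r=T[:3,:3]@np.linalg.solve(K,[u,v,1.]); return T[:3,3],r
def atz(K,T,u,v,z):
    o,r=ray(K,T,u,v); return o+r*(z-o[2])/r[2]
def dep(K,T,u,v,d):
    o,r=ray(K,T,u,v); return o+r*d
def proj(K,T,p):
    q=K@(T[:3,:3].T@(np.array(p)-T[:3,3])); return q[:2]/q[2]
E
python3 - <<'E'
from h import *
np.set_printoptions(precision=4,suppress=True)
s=readout.read_state(); print(s['position'],s['tcp_rot'],s['opening'],s['time_s'])
a=[]
for n in('side','top'):
    im,d,K,T=shot(n); a.append(im); print(n,K.tolist(),T.tolist())
    cv2.imwrite(f'pics/{n}0.png',im[:,:,::-1])
    for t in('tube_mid','ring_seat','head_grip','lock_button','pointer','boom','jar','dropper','tub'):
        for r in look_for(t,n)[:3]:
            e=r['extent']; u,v=(e[0]+e[2])/2,(e[1]+e[3])/2
            dd=d[int(v),int(u)]
            print(t,np.round(e),round(r['conf'],2),dep(K,T,u,v,dd))
E
```

```text
[ 0.1899 -0.5948  0.2913] [[ 0.9527  0.3039 -0.0003]
 [ 0.3039 -0.9527  0.0021]
 [ 0.0004 -0.0021 -1.    ]] 1.0022009424222724 0.0
side [[479.5153261253962, 0.0, 282.46176058210875], [0.0, 479.5153261253962, 212.92890513901386], [0.0, 0.0, 1.0]] [[0.8813680555622841, -0.2873518834263021, 0.3749923275557988, -0.09210438776051694], [-0.4724186554369522, -0.5416352676397791, 0.6953070191245934, -1.2105139053013658], [0.003311288193569073, -0.7899747666477341, -0.6131304130691589, 1.1302902230460505], [0.0, 0.0, 0.0, 1.0]]
tube_mid [315. 230. 332. 261.] 0.9 [ 0.5859 -0.2384  0.0802]
tube_mid [305. 252. 321. 287.] 0.82 [ 0.499  -0.3163  0.0803]
tube_mid [278. 289. 298. 320.] 0.75 [ 0.3616 -0.4044  0.0808]
ring_seat [254. 180. 288. 216.] 0.64 [0.5367 0.0415 0.1127]
ring_seat [ 24. 120. 338. 261.] 0.29 [ 0.1873 -0.0746  0.3318]
head_grip [257. 178. 289. 216.] 0.87 [0.5388 0.0313 0.1225]
head_grip [ 21. 120. 337. 261.] 0.52 [ 0.1837 -0.0671  0.3278]
lock_button [358. 263. 385. 285.] 0.64 [ 0.6876 -0.3755  0.0236]
pointer [254. 178. 289. 217.] 0.64 [0.5387 0.0417 0.1141]
boom [253. 180. 288. 
[... 616 characters left out ...]
 [320. 182. 340. 196.] 0.68 [ 0.6014 -0.2285 -0.0012]
tube_mid [346. 209. 360. 225.] 0.66 [ 0.506  -0.3074  0.0003]
tube_mid [375. 250. 390. 266.] 0.58 [ 0.3651 -0.405   0.0201]
ring_seat [206. 191. 281. 208.] 0.75 [0.545  0.0653 0.1155]
head_grip [208. 193. 283. 212.] 0.69 [0.5369 0.0598 0.111 ]
pointer [205. 195. 285. 207.] 0.66 [0.5406 0.0609 0.1122]
pointer [405. 207. 449. 232.] 0.36 [ 0.4919 -0.5371  0.0891]
boom [204. 192. 290. 224.] 0.93 [0.5193 0.0539 0.1103]
jar [379. 214. 402. 236.] 0.78 [ 0.4706 -0.414   0.0963]
jar [208. 194. 285. 213.] 0.44 [0.5343 0.0554 0.1103]
dropper [384. 170. 394. 178.] 0.57 [ 0.6451 -0.4163  0.0776]
tub [403. 207. 447. 228.] 0.28 [ 0.4988 -0.5335  0.0821]
```

Run:
```python
import cv2
a=cv2.imread('pics/side0.png')[150:340,220:420]; b=cv2.imread('pics/top0.png')[140:290,190:470]
cv2.imwrite('pics/s.png',cv2.resize(a,None,fx=3,fy=3,interpolation=2)); cv2.imwrite('pics/t.png',cv2.resize(b,None,fx=2.8,fy=2.8,interpolation=2))
```

```text
(no output)
```

View pics/s.png

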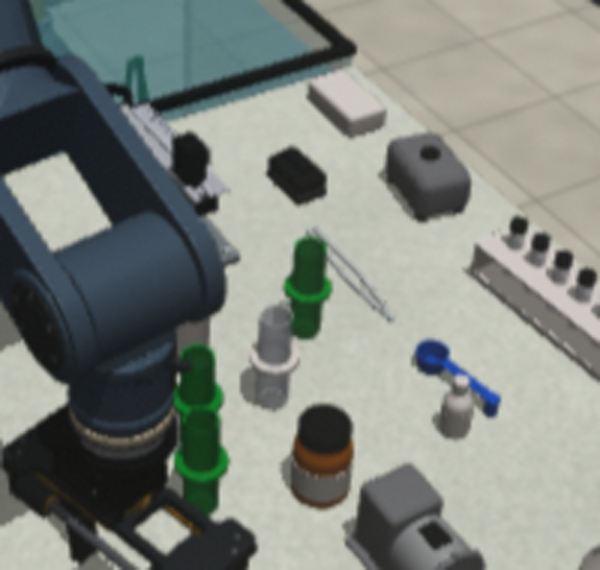

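View pics/t.png

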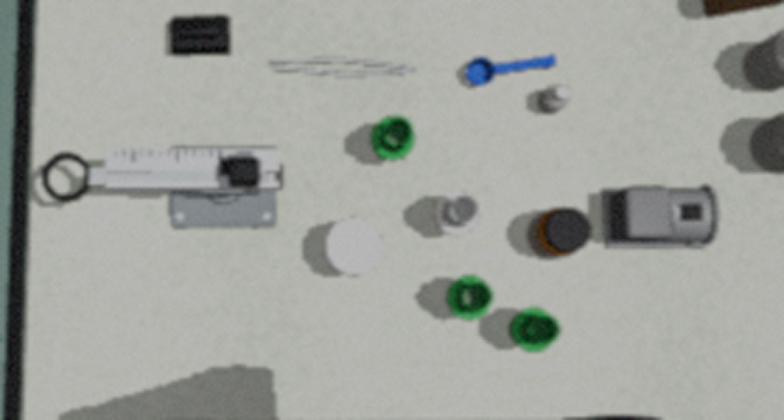

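The clear tube is the second detection: side about (311,269), top about (353,217). Greens stand on either side of it. The boom runs along world +y, with the block at top (275,201), the ring at (213,203), and the button and scale on the +x side.

```bash
python3 - <<'E'
from h import *
np.set_printoptions(precision=4,suppress=True)
def tri(p,q):
    A=[];b=[]
    for n,(u,v) in(('side',p),('top',q)):
        K,T=cam(n);o,r=ray(K,T,u,v);r/=np.linalg.norm(r);P=np.eye(3)-np.outer(r,r);A.append(P);b.append(P@o)
    x=np.linalg.lstsq(np.vstack(A),np.hstack(b),rcond=None)[0]; return x
print('tube',tri((313,269.5),(353,217)),'green1',tri((323.5,245.5),(330,189)),'green2',tri((288,304.5),(382.5,258)))
K,T=cam('top')
print('ring',atz(K,T,190+66/2.8,140+177/2.8,.113),'block',atz(K,T,190+240/2.8,140+171/2.8,.176))
print(calibration('wrist'))
E
python3 -m pendant '[[0.95,-0.44,0,0,0,-0.2,-1],[0.95,-0.44,0,0,0,-0.2,-1],[0.95,-0.44,0,0,0,-0.2,-1],[0.95,-0.44,0,0,0,-0.2,-1],[0.95,-0.44,0,0,0,-0.2,-1]]'
```

```text
tube [ 0.5039 -0.2996  0.0623] green1 [ 0.5946 -0.2213  0.0643] green2 [ 0.366  -0.394   0.0673]
ring [0.5328 0.1616 0.113 ] block [ 0.5349 -0.0383  0.176 ]
{'mtx': array([[312.6685,   0.    , 277.0536],
       [  0.    , 312.6685, 210.652 ],
       [  0.    ,   0.    ,   1.    ]]), 'mount': array([[-0.0011, -0.9704, -0.2413,  0.0644],
       [ 1.    , -0.0014,  0.0009, -0.0001],
       [-0.0012, -0.2413,  0.9704, -0.092 ],
       [ 0.    ,  0.    ,  0.    ,  1.    ]])}
time_s: 1.5
position: [0.3472, -0.4496, 0.2923]
tcp_rot: [[0.586, 0.81, 0.001], [0.81, -0.586, 0.003], [0.003, -0.001, -1.0]]
force: [-0.6, -0.0, -0.7]
opening: 0.996
grasp_force: 0.0
```

```bash
python3 -m pendant '[[1,0.2,0,0,0,-0.2,-1],[1,0.2,0,0,0,-0.2,-1],[1,0.2,0,0,0,-0.2,-1],[1,0.2,0,0,0,-0.2,-1],[1,0.2,0,0,0,-0.2,-1],[1,0.2,0,0,0,-0.2,-1]]'
python3 - <<'E'
from h import *
np.set_printoptions(precision=4,suppress=True)
im,d,K,T=shot('wrist','w1.png')
print(readout.read_state()['position'])
for r in look_for('tube_mid','wrist'):
    e=r['extent']; print(np.round(e),r['conf'],atz(K,T,(e[0]+e[2])/2,(e[1]+e[3])/2,.066))
E
```

```text
time_s: 2.1
position: [0.4956, -0.3158, 0.2922]
tcp_rot: [[0.004, 1.0, -0.0], [1.0, -0.004, -0.001], [-0.001, -0.0, -1.0]]
force: [0.0, 0.3, -0.4]
opening: 1.001
grasp_force: 0.0
[ 0.4947 -0.3168  0.2922]
[347.  70. 423. 129.] 0.88 [ 0.599  -0.2205  0.066 ]
[148. 167. 216. 228.] 0.78 [ 0.3958 -0.3154  0.066 ]
[259. 154. 309. 211.] 0.72 [ 0.5018 -0.3004  0.066 ]
[137. 231. 186. 255.] 0.58 [ 0.3695 -0.3657  0.066 ]
```

View pics/w1.png

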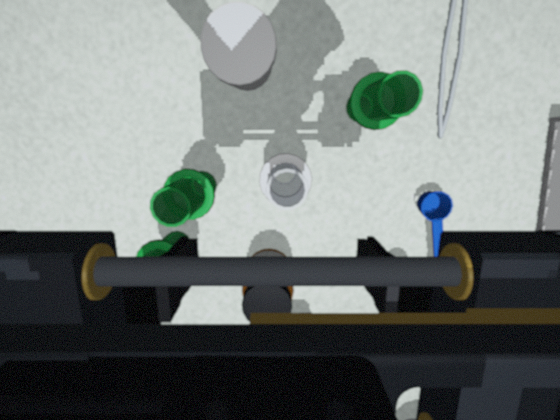

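The clear tube shows with its collar ring centred at about (285,181) and its top rim at about (287,187). The nearest green stands about 100 mm to its left.

Run:
```python
from h import *
np.set_printoptions(precision=4,suppress=True)
im=cv2.imread('pics/w1.png'); K,T=cam('wrist')
print(atz(K,T,284.5,181,.07),atz(K,T,286.5,188,.125))
c=im[130:240,230:340]; cv2.imwrite('pics/w1c.png',cv2.resize(c,None,fx=5,fy=5,interpolation=2))
```

```text
[ 0.5007 -0.2999  0.07  ] [ 0.5012 -0.2975  0.125 ]
```

View pics/w1c.png

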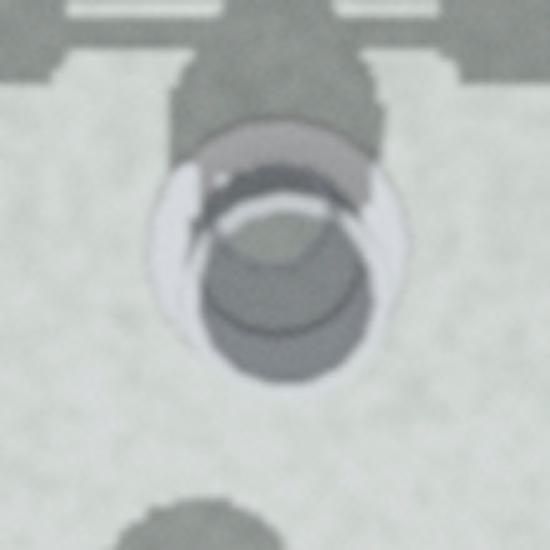

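```bash
python3 -m pendant '[[0.09,0.035,0,0,0,0,-0.4],[0.09,0.035,0.2,0,0,0,-0.4],[0.09,0.035,0.45,0,0,0,-0.4],[0.09,0.035,0.708,0,0,0,-0.4],[0.09,0.035,0.708,0,0,0,-0.4],[0.09,0.035,0.708,0,0,0,-0.4]]'
python3 -m pendant '[[0,0,0,0,0,0,1],[0,0,0,0,0,0,1],[0,0,0,0,0,0,1],[0,0,0,0,0,0,1],[0,0,0,0,0,0,1],[0,0,0,0,0,0,1]]'
```

```text
time_s: 2.8
position: [0.5009, -0.2996, 0.1502]
tcp_rot: [[0.008, 1.0, -0.002], [1.0, -0.008, 0.002], [0.002, -0.002, -1.0]]
force: [-0.2, -0.2, 0.4]
opening: 0.703
grasp_force: 0.0
time_s: 3.4
position: [0.5027, -0.2988, 0.1523]
tcp_rot: [[0.005, 1.0, 0.002], [1.0, -0.005, -0.002], [-0.002, 0.002, -1.0]]
force: [-0.7, -0.1, 7.0]
opening: 0.404
grasp_force: 30.0
```

```bash
python3 -m pendant '[[0,0,-0.1,0,0,0,1],[0,0,-0.35,0,0,0,1],[0,0,-0.6,0,0,0,1],[0,0,-0.85,0,0,0,1],[0.25,0.04,-1,0,0,0,1],[0.5,0.08,-1,0,0,0,1],[0.75,0.12,-1,0,0,0,1],[0.95,0.16,-1,0,0,0,1]]'
python3 -m pendant '[[0,0,0,0,0,0,1]]'
python3 - <<'E'
from h import *
np.set_printoptions(precision=4,suppress=True)
im,d,K,T=shot('wrist','w2.png')
for t in('head_grip','lock_button','ring_seat','pointer','tube_mid'):
  for r in look_for(t,'wrist')[:2]:
    e=r['extent']; print(t,np.round(e),r['conf'],atz(K,T,(e[0]+e[2])/2,(e[1]+e[3])/2,.176))
E
```

```text
time_s: 4.2
position: [0.5347, -0.1067, 0.3514]
tcp_rot: [[0.006, 1.0, 0.001], [1.0, -0.006, -0.0], [-0.0, 0.001, -1.0]]
force: [1.0, 0.3, -0.6]
opening: 0.405
grasp_force: 30.0
time_s: 4.3
position: [0.5346, -0.1024, 0.351]
tcp_rot: [[-0.002, 1.0, -0.0], [1.0, 0.002, 0.003], [0.003, -0.0, -1.0]]
force: [0.4, -0.7, -0.8]
opening: 0.405
grasp_force: 30.0
head_grip [267.   1. 308. 166.] 0.58 [0.5418 0.0018 0.176 ]
head_grip [239.   0. 319. 182.] 0.24 [ 0.5351 -0.004   0.176 ]
lock_button [300. 128. 308. 155.] 0.73 [ 0.5558 -0.0437  0.176 ]
ring_seat [264.   0. 311. 165.] 0.82 [0.5417 0.0022 0.176 ]
ring_seat [200. 214. 238. 254.] 0.29 [ 0.4816 -0.1246  0.176 ]
pointer [264.   0. 310. 167.] 0.61 [0.5417 0.0016 0.176 ]
pointer [378. 163. 396. 230.] 0.42 [ 0.6293 -0.0901  0.176 ]
tube_mid [232. 190. 321. 313.] 0.88 [ 0.5331 -0.1419  0.176 ]
```

View pics/w2.png

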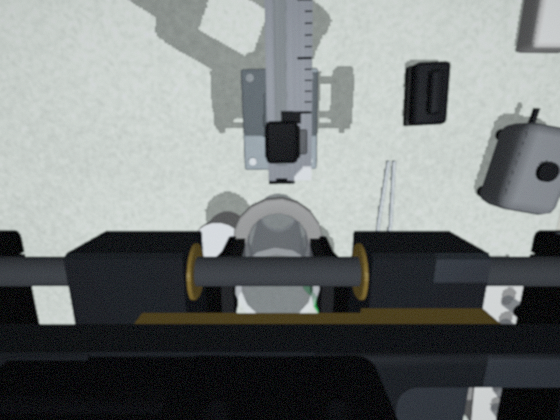

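The block's top face is at about (283,141), with the grey button on its right (304,141) and the scale on the right side. The tube is held. Next I move nearer the ring.

```bash
python3 -m pendant '[[0.25,0,0,0,0,0,1],[0.5,0,0,0,0,0,1],[0.75,0,0,0,0,0,1],[0.95,0,0,0,0,0,1],[0.95,0,0,0,0,0,1]]'
python3 - <<'E'
from h import *
np.set_printoptions(precision=4,suppress=True)
im,d,K,T=shot('wrist','w3.png')
print(readout.read_state()['position'])
for t in('ring_seat','tube_mid'):
  for r in look_for(t,'wrist')[:2]:
    e=r['extent']; print(t,np.round(e),r['conf'],atz(K,T,(e[0]+e[2])/2,(e[1]+e[3])/2,.113))
K2=K
im2=cv2.imread('pics/w3.png'); g=cv2.cvtColor(im2,cv2.COLOR_BGR2GRAY)
E
```

```text
time_s: 5.1
position: [0.5357, 0.0845, 0.3505]
tcp_rot: [[0.002, 1.0, -0.0], [1.0, -0.002, 0.002], [0.002, -0.0, -1.0]]
force: [-0.2, -0.0, -0.4]
opening: 0.403
grasp_force: 30.0
[0.536  0.0823 0.3505]
ring_seat [247.  92. 306. 196.] 0.57 [0.5337 0.1391 0.113 ]
tube_mid [234. 192. 320. 313.] 0.59 [0.5338 0.0194 0.113 ]
```

View pics/w3.png

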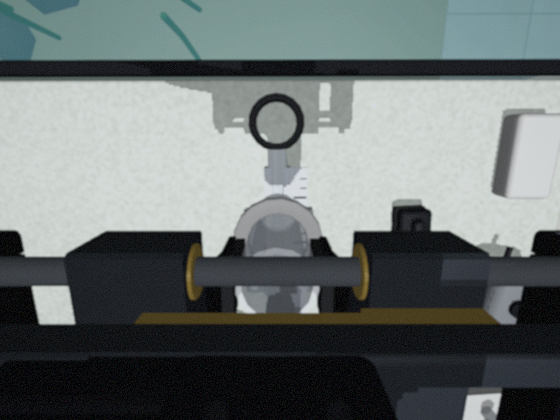

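The ring is at about (277,122). I fit it and the block face numerically.

Run:
```python
from h import *
np.set_printoptions(precision=4,suppress=True)
K,_=cam('wrist'); M=np.array(calibration('wrist')['mount'])
def TT(p): 
    W=np.eye(4); W[:3,:3]=np.array([[0,1,0],[1,0,0],[0,0,-1]]); W[:3,3]=p; return W@M
T=TT([.5357,.0838,.3506])
g=cv2.imread('pics/w3.png',0); m=np.zeros_like(g); m[88:156,238:318]=(g[88:156,238:318]<75)
n,l,s,c=cv2.connectedComponentsWithStats(m); i=1+s[1:,4].argmax(); print(s[i])
for z in (.106,.113):
    cs,_=cv2.findContours((l==i).astype('u1'),cv2.RETR_CCOMP,cv2.CHAIN_APPROX_NONE)
    for k in sorted(cs,key=len)[-2:]:
        e=cv2.fitEllipse(k); print(z,e,atz(K,T,*e[0],z))
a,b=atz(K,T,277-e[1][0]/2,122,.113),atz(K,T,277+e[1][0]/2,122,.113); print('outer diam',b-a)
T2=TT([.5350,-.1035,.3512])
g=cv2.imread('pics/w2.png',0); m=np.zeros_like(g); m[110:175,255:300]=(g[110:175,255:300]<70)
n,l,s,c=cv2.connectedComponentsWithStats(m); i=1+s[1:,4].argmax(); print(s[i],c[i])
im=cv2.imread('pics/w2.png')[100:190,240:330]; im3=cv2.imread('pics/w3.png')[180:320,210:340]
cv2.imwrite('pics/c.png',np.hstack([cv2.resize(im,(400,400)),cv2.resize(im3,(371,400))]))
for z in(.17,.176):print(atz(K,T2,283,141,z))
# ring collar: pixel where tube axis collar center should be
```

```text
[ 249   94   55   55 1019]
0.106 ((275.9231262207031, 122.40459442138672), (42.05968475341797, 43.50742721557617), 6.977715015411377) [0.5335 0.1593 0.106 ]
0.106 ((276.08843994140625, 121.23971557617188), (53.68633270263672, 54.986507415771484), 171.2444305419922) [0.5337 0.1604 0.106 ]
0.113 ((275.9231262207031, 122.40459442138672), (42.05968475341797, 43.50742721557617), 6.977715015411377) [0.5336 0.1591 0.113 ]
0.113 ((276.08843994140625, 121.23971557617188), (53.68633270263672, 54.986507415771484), 171.2444305419922) [0.5337 0.1602 0.113 ]
outer diam [ 0.0545 -0.0001  0.    ]
[ 265  112   35   51 1535] [283.058  138.6436]
[ 0.5391 -0.0453  0.17  ]
[ 0.539  -0.0451  0.176 ]
```

View pics/c.png

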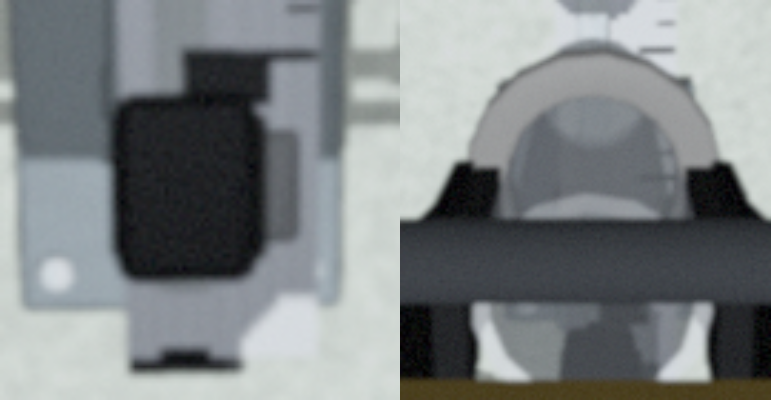

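Run:
```python
from h import *
np.set_printoptions(precision=4,suppress=True)
K,_=cam('wrist'); M=np.array(calibration('wrist')['mount'])
for z in(.079,.081,.083,.089):
  print(z,[proj(K,M,[x,0,z]) for x in(.025,.027,.029)],proj(K,M,[0,.027,z])-proj(K,M,[0,-.027,z]))
```

```text
0.079 [array([278.7616, 206.278 ]), array([278.7623, 202.802 ]), array([278.7631, 199.3068])] [92.9227 -0.0807]
0.081 [array([278.7446, 205.4742]), array([278.7453, 202.0341]), array([278.746 , 198.5752])] [91.9408 -0.0801]
0.083 [array([278.7281, 204.6878]), array([278.7287, 201.2829]), array([278.7294, 197.8595])] [90.9793 -0.0796]
0.089 [array([278.6805, 202.4274]), array([278.681 , 199.1238]), array([278.6815, 195.8029])] [88.212  -0.0779]
```

```bash
python3 -m pendant '[[0.2,-0.008,0,0,0,0,1],[0.373,-0.008,0.1,0,0,0,1],[0.373,-0.008,0.25,0,0,0,1],[0.373,-0.008,0.378,0,0,0,1],[0.373,-0.008,0.378,0,0,0,1],[0.373,-0.008,0.378,0,0,0,1]]'
python3 - <<'E'
from h import *
im,d,K,T=shot('wrist'); im2,d2,K2,T2=shot('side')
print(readout.read_state()['position'], proj(K2,T2,[.534,.16,.113]))
cv2.imwrite('pics/d.png',np.hstack([cv2.resize(im[120:260,210:350],(400,400)),cv2.resize(im2[120:240,200:320],(400,400))])[:,:,::-1])
E
```

```text
time_s: 5.85
position: [0.5356, 0.1544, 0.2751]
tcp_rot: [[0.008, 1.0, -0.0], [1.0, -0.008, -0.0], [-0.0, -0.0, -1.0]]
force: [-0.1, 0.8, -0.1]
opening: 0.404
grasp_force: 30.0
[0.53620838 0.15496377 0.27651534] [256.25596634 181.53447945]
```

View pics/d.png

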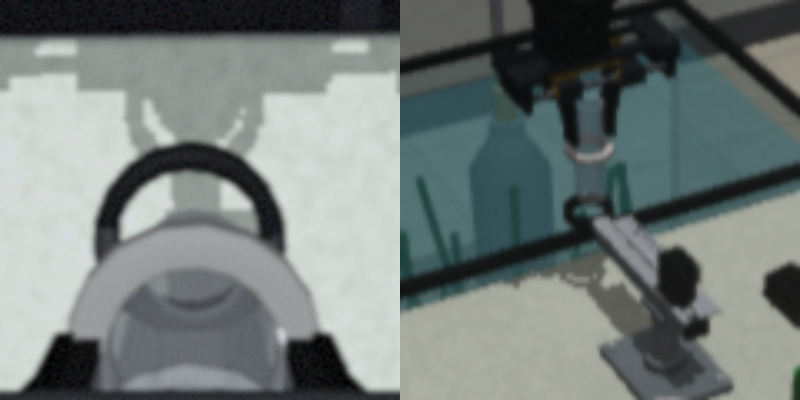

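```bash
python3 - <<'E'
from h import *
M=np.array(calibration('wrist')['mount']); K=cam('wrist')[0]
W=np.eye(4); W[:3,:3]=[[0,1,0],[1,0,0],[0,0,-1]]; W[:3,3]=[.5359,.1547,.2757]; T=W@M
print('ring',atz(K,T,276.5,169.7,.113)-[0,.029,0],'collar',atz(K,T,277.9,120+225/2.857,.2757-.0815)-[0,.027,0])
E
python3 -m pendant '[[0.02,-0.009,0,0,0,0,1],[0.02,-0.009,0,0,0,0,1]]'
```

```text
ring [0.53446081 0.16162124 0.113     ] collar [0.53542245 0.15649028 0.1942    ]
time_s: 6.15
position: [0.5333, 0.1602, 0.2763]
tcp_rot: [[0.006, 1.0, 0.002], [1.0, -0.006, 0.0], [0.0, 0.002, -1.0]]
force: [0.4, -0.3, 0.2]
opening: 0.407
grasp_force: 30.0
```

```bash
python3 -m pendant '[[0,0,0.05,0,0,0,1],[0,0,0.1,0,0,0,1],[0,0,0.15,0,0,0,1],[0,0,0.2,0,0,0,1],[0,0,0.25,0,0,0,1],[0,0,0.3,0,0,0,1],[0,0,0.33,0,0,0,1],[0,0,0.33,0,0,0,1]]'
```

```text
time_s: 6.95
position: [0.5325, 0.16, 0.2079]
tcp_rot: [[0.005, 1.0, -0.002], [1.0, -0.005, -0.0], [-0.0, -0.002, -1.0]]
force: [0.2, 0.0, -1.1]
opening: 0.404
grasp_force: 30.0
```

```bash
python3 -m pendant '[[0,0,0.01,0,0,0,1],[0,0,0.02,0,0,0,1],[0,0,0.02,0,0,0,1]]'; python3 -m pendant '[[0,0,0.008,0,0,0,1],[0,0,0.008,0,0,0,1]]'
```

```text
time_s: 7.25
position: [0.5331, 0.1601, 0.2052]
tcp_rot: [[0.005, 1.0, 0.0], [1.0, -0.005, 0.0], [0.0, 0.0, -1.0]]
force: [-0.3, -0.6, 0.4]
opening: 0.403
grasp_force: 30.0
time_s: 7.45
position: [0.533, 0.1601, 0.2035]
tcp_rot: [[0.005, 1.0, 0.0], [1.0, -0.005, 0.0], [0.0, 0.0, -1.0]]
force: [0.1, 0.4, -0.4]
opening: 0.408
grasp_force: 30.0
```

```bash
python3 -m pendant '[[0,0,0.008,0,0,0,1],[0,0,0.008,0,0,0,1]]'; python3 -m pendant '[[0,0,0.005,0,0,0,1],[0,0,0.005,0,0,0,1]]'
```

```text
time_s: 7.65
position: [0.5332, 0.1601, 0.2033]
tcp_rot: [[0.005, 1.0, 0.001], [1.0, -0.005, 0.0], [0.0, 0.001, -1.0]]
force: [-1.8, 0.5, 8.7]
opening: 0.405
grasp_force: 30.0
time_s: 7.85
position: [0.5332, 0.1601, 0.2031]
tcp_rot: [[0.005, 1.0, 0.001], [1.0, -0.005, 0.0], [0.0, 0.001, -1.0]]
force: [-3.2, -0.3, 13.2]
opening: 0.402
grasp_force: 30.0
```

```bash
python3 -m pendant '[[0,0,-0.008,0,0,0,1],[0,0,-0.008,0,0,0,-0.3],[0,0,-0.008,0,0,0,-0.3],[0,0,-0.008,0,0,0,-0.3],[0,0,-0.008,0,0,0,-0.3],[0,0,-0.2,0,0,0,-0.3],[0,0,-0.45,0,0,0,-0.3],[0,0,-0.6,0,0,0,-0.3]]'
python3 -m pendant '[[-0.25,0,-0.05,0,0,0,-0.8],[-0.5,0,-0.05,0,0,0,-0.8],[-0.75,0,-0.05,0,0,0,-0.8],[-1,0,-0.05,0,0,0,-0.8],[-1,0,-0.05,0,0,0,-0.8]]'
python3 - <<'E'
from h import *
im,d,K,T=shot('wrist','w4.png'); im2,d2,K2,T2=shot('side'); im3=shot('top')[0]
print(readout.read_state()['position'],T.tolist())
cv2.imwrite('pics/e.png',np.hstack([cv2.resize(im[0:210,170:380],(400,400)),cv2.resize(im2[140:240,220:320],(400,400))])[:,:,::-1])
E
```

```text
time_s: 8.65
position: [0.534, 0.1602, 0.3237]
tcp_rot: [[0.005, 1.0, 0.004], [1.0, -0.005, 0.0], [0.0, 0.004, -1.0]]
force: [0.6, 0.5, 0.4]
opening: 0.646
grasp_force: 0.0
time_s: 9.15
position: [0.5325, -0.0457, 0.3309]
tcp_rot: [[0.012, 1.0, 0.001], [1.0, -0.012, -0.003], [-0.003, 0.001, -1.0]]
force: [1.3, -0.2, -0.6]
opening: 0.892
grasp_force: 0.0
[ 0.53171258 -0.03983666  0.33052341] [[0.9999093363072585, -0.013190962131664277, -0.0027051217380067278, 0.5323706083135266], [-0.013451979885265829, -0.96954860358013, -0.24452924065024306, 0.019689186435426997], [0.0006028289499032818, 0.24454345996950944, -0.9696381452807004, 0.4227236423019004], [0.0, 0.0, 0.0, 1.0]]
```

View pics/e.png

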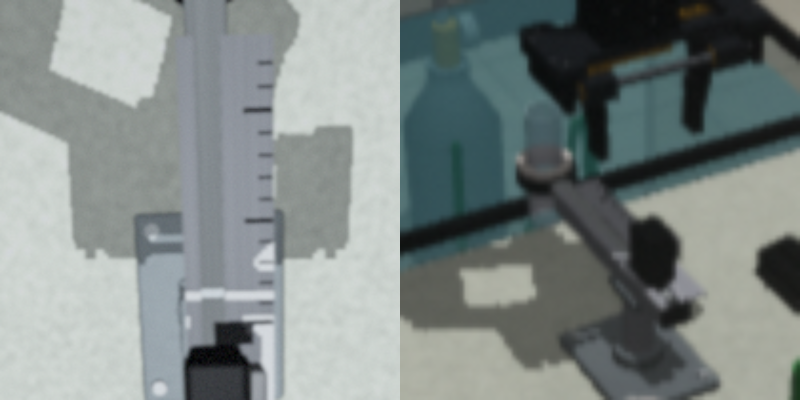

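Run:
```python
from h import *
np.set_printoptions(precision=4,suppress=True)
P=[];
for _ in range(4):
    im,d,K,T=shot('wrist'); P.append(T)
s=readout.read_state(); T=np.mean(P,0); print(s['position'],T[:3,3])
f=400/210
print('blk',atz(K,T,170+187/f,350/f,.176),atz(K,T,170+248/f,350/f,.176))
g=cv2.cvtColor(im,cv2.COLOR_RGB2GRAY)
for n,(x,y) in dict(m10=(272,110),m5=(273,220),ch10=(184,110),ch5=(184,220)).items(): print(n,atz(K,T,170+x/f,y/f,.117))
print(g[185:200,262:308:2])
# yaw of tool from forward: mean rot
print(g[50:125,306])
# edges: right edge of strip by row
for v in range(40,125,10): print(v,g[v,300:325])
```

```text
[ 0.5319 -0.0383  0.3308] [0.5313 0.0261 0.4227]
blk [ 0.5237 -0.0131  0.176 ] [ 0.5492 -0.0132  0.176 ]
m10 [0.5634 0.0915 0.117 ]
m5 [0.565  0.0418 0.117 ]
ch10 [0.5219 0.0917 0.117 ]
ch5 [0.5212 0.042  0.117 ]
[[166 164 150 157 147 145 144 142 133 131 129  71  33  30  31  29  25  31
   28  27  36 116 162]
 [166 167 152 156 148 142 145 143 130 133 133  71  26  21  29  26  30  33
   30  28  34 112 148]
 [166 166 151 156 148 145 146 142 133 134 131  72  31  28  31  26  21  27
   29  29  38 115 143]
 [167 167 150 154 150 142 140 136 126 126 125  71  27  18  30  31  24  37
   57  67  70 116 143]
 [166 164 149 157 142 133 113 107  97  96  95  54  23  29  30  23  28  65
   99 112 110 127 143]
 [166 164 150 154 131  98  68  60  57  57  57  35  12   8  21  20  15  71
  125 137 135 138 145]
 [163 163 151 155 119  51  21  13  20  21  16  14   0  12   4   8  13  63
  133 144 144 141 143]
 [163 164 150 154  97  23  15   7  16   4  12  19   2  15  17   2  13  47
  122 142 142 141 142]
 [163 164 151 150  87  12  10  16  17  12  14  11  24  11   9  19   6  21
  111 144 142 141 143]
 [163 162 151 
[... 1131 characters left out ...]
147 148 145 145 149 169 193 204
 204 202 202 204 205 208 209]
70 [140 132 137 134 135 137 137 141 141 141 139 142 138 138 146 169 193 207
 209 208 207 206 205 205 205]
80 [149 146 147 150 150 150 147 135 117 107 105 104 104 102 110 124 141 140
 142 144 146 144 143 143 143]
90 [149 151 147 148 149 151 150 140 131 123 123 122 116 111 119 131 137 139
 141 145 145 142 141 143 146]
100 [148 148 149 149 152 153 149 150 148 152 148 148 148 146 144 147 146 142
 145 145 139 142 144 143 144]
110 [150 150 146 150 150 153 148 150 148 148 150 147 147 148 148 147 143 145
 144 143 142 143 143 141 142]
120 [149 152 148 148 151 151 153 150 150 149 148 146 146 148 145 130 111 103
 100 106 122 141 146 139 138]
```

Run:
```python
from h import *
np.set_printoptions(precision=4,suppress=True)
P=[];G=[]
for _ in range(3):
    im,d,K,T=shot('wrist'); P.append(T); G.append(cv2.cvtColor(im,cv2.COLOR_RGB2GRAY).astype(float))
T=np.mean(P,0); g=np.mean(G,0); M=np.array(calibration('wrist')['mount']); print('tcp',(T@np.linalg.inv(M))[:3])
print(g[110:140,303].astype(int)); print(g[60:76,303].astype(int))
for v in (40,55,75,95,115,135,150): print(v,g[v,255:275].astype(int))
for v in (199,205,210,215): print(v,g[v,262:325].astype(int))
print('blk@199',atz(K,T,267.5,199,.17),atz(K,T,301,199,.17))
print('m10',atz(K,T,303,68,.117),'m5',atz(K,T,303,126,.117))
np.save('T.npy',T)
```

```text
tcp [[ 0.003   1.     -0.0002  0.5319]
 [ 1.     -0.003   0.0002 -0.0384]
 [ 0.0002 -0.0002 -1.      0.3308]]
[150 149 149 151 150 148 149 149 149 150 149 150 149 135  93  68 104 140
 149 149 150 148 149 150 148 148 149 149 150 149]
[145 146 146 147 147 143 118  76  69 114 141 149 148 148 148 146]
40 [159 142 140 141 141 141 141 143 144 145 144 144 145 144 146 147 147 146
 144 139]
55 [148 150 149 149 148 145 146 143 144 145 145 144 145 146 146 147 148 147
 146 140]
75 [147 147 150 150 150 148 146 146 144 144 143 144 147 149 150 150 150 148
 148 145]
95 [143 142 140 139 137 137 138 140 140 143 145 148 149 150 151 153 151 151
 149 149]
115 [144 144 143 144 141 139 138 141 142 145 146 148 149 151 150 153 152 153
 151 147]
135 [159 159 160 157 158 159 157 159 157 158 159 157 156 152 152 151 154 152
 151 149]
150 [165 165 164 166 164 164 166 165 166 165 165 164 163 156 152 150 149 151
 150 148]
199 [165 164 164 161 146 111  60  20  10  10  21  13  13  12  18  16  16  15
   8  23  17  11  16  13  17  15  22  17  17  18  21  15  21  20  23   9
  18  11  23  53  77  90  89  90 110 156 193 2
[... 260 characters left out ...]
136 163 196 210 212 199 178
 164 154 153 177 200 209 208 208 208]
210 [162 163 165 162 150 120  75  35  30  46  55  60  62  62  60  64  58  62
  60  59  59  58  59  59  59  60  57  59  59  59  60  60  60  59  56  54
  45  33  26  45  84 130 155 162 160 159 154 144 155 187 210 212 199 178
 163 153 152 179 202 209 210 210 212]
215 [157 158 158 158 149 124  80  38  31  44  53  60  59  60  59  59  59  59
  58  59  59  59  61  59  60  60  58  58  59  57  59  56  57  58  57  51
  41  35  29  44  83 130 155 161 158 157 152 142 154 187 210 212 197 177
 167 171 183 196 204 207 207 208 209]
blk@199 [ 0.523  -0.0264  0.17  ] [ 0.5507 -0.0265  0.17  ]
m10 [0.5548 0.0835 0.117 ] m5 [0.5556 0.0328 0.117 ]
```

```bash
python3 -m pendant '[[-0.035,0.035,0,0,0,-0.0065,-0.5],[-0.035,0.035,0.1,0,0,-0.0065,-0.5],[-0.035,0.035,0.3,0,0,-0.0065,-0.5],[-0.035,0.035,0.5,0,0,-0.0065,-0.5],[-0.035,0.035,0.65,0,0,-0.0065,-0.5],[-0.035,0.035,0.65,0,0,-0.0065,-0.5],[-0.035,0.035,0.65,0,0,-0.0065,-0.5]]'
python3 -m pendant '[[0,0,0,0,0,0,1],[0,0,0,0,0,0,1],[0,0,0,0,0,0,1],[0,0,0,0,0,0,1],[0,0,0,0,0,0,1],[0,0,0,0,0,0,1],[0,0,0,0,0,0,1]]'
```

```text
time_s: 10.35
position: [0.5396, -0.0473, 0.2009]
tcp_rot: [[-0.015, 1.0, -0.0], [1.0, 0.015, -0.0], [-0.0, -0.0, -1.0]]
force: [1.1, -0.0, -0.2]
opening: 0.749
grasp_force: 0.0
time_s: 11.05
position: [0.54, -0.0472, 0.2019]
tcp_rot: [[-0.015, 1.0, 0.003], [1.0, 0.015, -0.001], [-0.001, 0.003, -1.0]]
force: [1.5, 0.6, 5.0]
opening: 0.365
grasp_force: 30.0
```

```bash
python3 -m pendant '[[0.03,0,0,0,0,0,1],[0.08,0,0,0,0,0,1],[0.13,0,0,0,0,0,1],[0.18,0,0,0,0,0,1],[0.22,0,0,0,0,0,1],[0.25,0,0,0,0,0,1],[0.25,0,0,0,0,0,1]]'
```

```text
time_s: 11.75
position: [0.5391, 0.0035, 0.2019]
tcp_rot: [[-0.015, 1.0, 0.003], [1.0, 0.015, -0.0], [-0.0, 0.003, -1.0]]
force: [2.5, 2.0, 5.8]
opening: 0.365
grasp_force: 30.0
```

```bash
python3 -m pendant '[[0.03,0,0,0,0,0,1],[0.08,0,0,0,0,0,1],[0.13,0,0,0,0,0,1],[0.18,0,0,0,0,0,1],[0.22,0,0,0,0,0,1],[0.25,0,0,0,0,0,1],[0.25,0,0,0,0,0,1],[0.25,0,0,0,0,0,1]]'
python3 - <<'E'
from h import *
np.set_printoptions(precision=4,suppress=True)
im,d,K,T=shot('wrist','w5.png'); im2,d2,K2,T2=shot('side'); im3,_,K3,T3=shot('top')
print(readout.read_state()['position'],readout.read_state()['force'])
print('m10 exp wrist px',proj(K,T,[.555,.0825,.117]),'top',proj(K3,T3,[.555,.0825,.117]))
a=cv2.resize(im[90:230,230:370],(400,400)); b=cv2.resize(im2[140:220,220:300],(400,400)); 
c=cv2.resize(im3[170:220,190:300],(440,200),interpolation=cv2.INTER_CUBIC)
o=np.zeros((600,800,3),np.uint8); o[:400,:400]=a;o[:400,400:]=b;o[400:,:440]=c
cv2.imwrite('pics/f.png',o[:,:,::-1])
E
```

```text
time_s: 12.55
position: [0.5383, 0.0533, 0.2018]
tcp_rot: [[-0.015, 1.0, 0.003], [1.0, 0.015, 0.0], [0.0, 0.003, -1.0]]
force: [1.1, 1.2, 6.8]
opening: 0.366
grasp_force: 30.0
[0.5383 0.0532 0.2018] [1.3176 1.5971 6.8983]
m10 exp wrist px [308.1177 197.3514] top [238.2032 196.5954]
```

View pics/f.png

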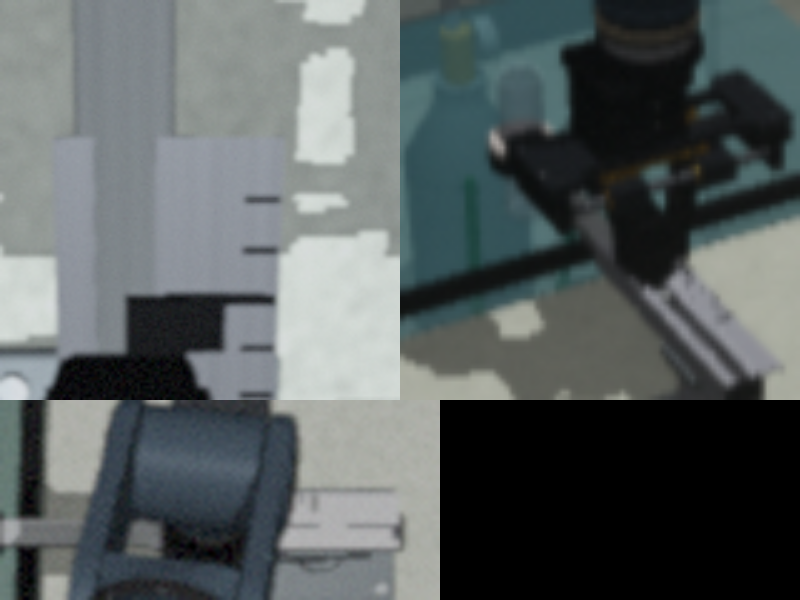

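The last picture shows the pointer at about y = 297 in the crop. The 11 and 12 cm lines are at 250 and 200, and 9 and 8 cm at 348 and 395, so the pointer is on the 10 cm line. The measured slide is 100.5 mm, the opening is 31.8 mm (button in), and the tube is still upright in the ring.

```bash
python3 -c "
from rig import bot
print(bot.hand_in())"
```

```text
the job is handed in; nothing more can be done
None
```

The clear tube is seated upright in the ring and released, and the arm is drawn out with its pointer at the 10 cm mark (within about 0.5 mm). The gripper still holds the block with the lock button squeezed in, and the job is handed in after about 13 s of robot time.

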